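Complete a detector service kit and slide it to the hand-over place

TASK

Complete the kit in the light blue tray so that it holds exactly one bracket, one cover, one shaft, one flange, one handle and one elbow, each upright in a compartment of its own: take what is missing from the bench, leave what is already in the tray, and leave surplus parts where they lie on the bench. Then slide the full tray sideways along the mat, without lifting or tipping it, into the other white outline, square with it. Do not disturb the jar or the screwdriver.

Things in the scene. Friction and masses are not known exactly. Their poses are not given: they have to be found in the camera images.
- tray: light blue open kit tray 196 (x) x 226 (y) x 34 mm high, 4 mm walls, floor 14 mm above its underside; rim-high 4 mm walls at x = 0 and at y = -37, +37 make six compartments 94 (x) x 70 (y) mm, centres x = -49, 49, y = -74, 0, 74; parts go in with x along x. Origin: centre of underside (on the 2 mm mat), z up. 0.4 kg, full up to 1.6 kg; push on its walls, friction 0.6, stops with the push
- mark_pack: white outline on the dark mat round the tray's starting place, 218 (x) x 248 (y) mm outside, lines 6 mm wide, so 5 mm free round the tray. Origin: its centre, on the mat's top (2 mm above the bench); x, y along its sides
- mark_out: the other, empty white outline of the same size on the mat, 250 mm to the left or the right of the first (sideways, along y). Origin and axes likewise
- bracket_a: on the bench: L-shaped aluminium bracket: foot plate 76 (x) x 46 (y) x 6 mm, upright web 76 long x 8 thick, 58 mm high from the bench, along one long edge, its middle plane at y = +18 mm. Origin: centre of the foot's underside; z up. Can be pinched across the web (along y), 45 mm up. 0.11 kg
- cover_a: on the bench: white plastic end cover: flat body 76 (x) x 48 (y) x 20 mm high with black slots on top and a grip rib 46 (x) x 12 (y) mm rising in the middle to 56 mm. Origin: centre of the underside; z up. Can be pinched across the rib (closing along y), 46 mm up. 0.09 kg
- shaft_a: on the bench: steel shaft 16 mm thick, 88 mm long, lying along x, axis 26 mm up, in two square aluminium bearing blocks (each 14 (x) x 40 (y) x 44 mm high, at x = -33 and +33 mm) that keep it from rolling. Origin: underside plane below the shaft's middle; z up. Can be pinched across its middle (along y; 52 mm free between blocks), 30 mm up. 0.16 kg
- flange_a: on the bench: round steel pipe flange: disc 56 mm across and 14 mm high with an upright stub 34 mm across, rising to 50 mm. Origin: centre of the underside; z up. Can be gripped round the stub in any direction, 40 mm up. 0.18 kg
- handle_a: on the bench: dark steel bow handle: foot strip 84 (x) x 34 (y) x 8 mm carrying a round bow, its bar 12 mm thick along x, bar axis 44 mm up (top 50 mm). Origin: centre of the underside; z up. Can be pinched across the bar (closing along y), 42 mm up. 0.13 kg
- elbow_a: on the bench: steel elbow fitting: upright square block 36 (x) x 36 (y) x 56 mm high, centred at x = -21 mm, with a pipe stub 28 mm across reaching from it to x = +39 mm, its axis 26 mm up; 78 mm long in all. Origin: on the underside plane, midway along the length; z up. Can be gripped across the block (along y) at x = -21 mm, 44 mm up. 0.16 kg
- bracket_c: a second bracket on the bench, the same as bracket_a (in some starts only)
- cover_c: a second cover on the bench, the same as cover_a (in some starts only)
- shaft_c: a second shaft on the bench, the same as shaft_a (in some starts only)
- bracket_b: the same bracket as bracket_a, already in a compartment of the tray at the start (in some starts only)
- cover_b: the same cover as cover_a, already in a compartment of the tray at the start (in some starts only)
- shaft_b: the same shaft as shaft_a, already in a compartment of the tray at the start (in some starts only)
- flange_b: the same flange as flange_a, already in a compartment of the tray at the start (in some starts only)
- handle_b: the same handle as handle_a, already in a compartment of the tray at the start (in some starts only)
- elbow_b: the same elbow as elbow_a, already in a compartment of the tray at the start (in some starts only)
- jar: clear jar with black lid, 52 mm across, 55 mm high, standing among the parts; a bystander. Origin: centre of its underside
- driver: screwdriver, 170 mm long, lying beyond the mat; a bystander. Origin: centre of its underside

How it is judged:
By the outcome, as a careful person would: the job done as asked, in the order asked, and still so for the second after the job is handed in, with the robot touching nothing.
Of bracket_b, cover_b, shaft_b, flange_b, handle_b, elbow_b only 1 to 2 are there at a start; the rules pass over those that are not, and their reading is None.
Of bracket_c, cover_c, shaft_c only 1 to 2 are there at a start; the rules pass over those that are not, and their reading is None.
At some moment in a run one of bracket_a, cover_a, shaft_a, flange_a, handle_a, elbow_a, bracket_c, cover_c, shaft_c may be knocked a few centimetres aside while the robot is not near it.
It also fails if it takes over 192 s, if anything falls off the work surface, if the arm or the gripper's body presses on something with over 40 N, if the wrist force passes 120 N, or if a joint passes its speed limit or range.

ROBOT

A 6-joint arm with a two-finger parallel gripper is mounted at the origin on the work surface. World frame = base frame: x ahead of the robot, y to its left, z up, the work surface at z = 0. Lengths are in mm, angles in rad, forces in N, time in s.
With the tool pointing down it reaches from about 275 to 825 mm from the base axis. Payload 5.2 kg.
Tool frame: the origin (TCP) lies at the very end of the fingers, on their centre line; the grasp point (between the pads) lies 19 mm behind it; z points along the fingers, y is the line along which they close (so a half turn about z gives the same grasp; the last joint's range is limited). The gripper opens to 93 mm and grips with 3 to 60 N. Pads are 15 mm wide; open, the fingers measure 128 mm over their backs; the gripper's body (75 mm by 188 mm) begins 65 mm behind the grasp point.
Start: joints at [-1.335, 0.259, 1.535, -0, 1.348, -0.203], TCP at [233.69, -497.89, 218.653] pointing down, gripper open.
Joint ranges: [-3.14, 3.14], [-0.91, 2.08], [0.19, 2.58], [-1.22, 4.36], [0.22, 2.71], [-3.12, 3.12]. Speed limits (rad/s): [2.57, 2.57, 3.14, 3.14, 3.14, 3.14].

INTERFACE

Orientations are given as [roll, pitch, yaw] about the fixed x, y, z axes, in that order (R = Rz(yaw) Ry(pitch) Rx(roll)).
In Python, from bench import robot gives the robot as it stands. The module is installed in compiled form; this text tells all that it offers. Calls block until the motion is done:
- robot.move_ptp(position, orientation): joint-space move of the TCP to a pose.
- robot.move_linear(position, ori=None, speed=150, f_stop=None): straight line of the TCP; ori=None keeps the orientation; speed is the mean speed in mm/s. With f_stop (N) it stops when the force on the tool has changed by that much, and returns True; else False.
- robot.move_j(angles): joint-space move.
- robot.move_gripper(opening): opening from 0.0 (shut) to 1.0 (fully open); the grip force is fixed at half the most; returns when the fingers have stopped.
- robot.sleep(seconds).
- robot.inverse_kinematics(position, orientation): joint angles nearest the present ones, or None.
- robot.get_image(name): name is "scene" or "top" or "wrist"; returns a dict with "img" (480x640x3 uint8, blue, green, red), "fovy" (degrees; the focal length in pixels is half the picture's height over the tangent of half this angle, whatever the lens; pixels are square), "cx", "cy" (the principal point, pixels), "k1" (the pictures are not rectified: a ray, as slopes to the right and down, at radius r is drawn at 1 + k1 r^2 times it, then the intrinsics apply), "eye" and "orientation" of the camera in the world. Camera axes: x right, y down, z forward; pixel columns grow to the right and rows downward; lengths in mm; the calibration is good to about 2 mm. A picture is of the moment at which its call begins. There is no depth.
A pose or a line that the arm cannot do raises robot.MotionError and nothing moves.
- robot.hand_in(): hands the job in; it is judged then, once.
Readings, each from a call of its own:
- robot.current_t(): time.
- robot.current_qpos(): joint angles.
- robot.current_joint_vel(): joint speeds.
- robot.current_joint_efforts(): joint torques, N m.
- robot.current_tcp_pos(): TCP position.
- robot.current_eef_rot(): TCP orientation.
- robot.current_contact_force(): force on the tool from outside, world axes, zero at the start.
- robot.current_ft_torque(): the same for the moment, N m.
- robot.current_gripper_width(): opening from 0.0 (shut) to 1.0 (fully open).
- robot.current_finger_force(): force on a finger pad.
Only numpy, scipy, OpenCV 4.12 (cv2) and the standard library are available. Lean on these libraries where they do the work, as an engineer would, in place of code of your own. Each camera call takes 0.05 s, during which the arm holds its last target. There are 200 camera calls.

## Working session

There is one attempt and no reset: what is moved stays moved. The work goes in short steps, each a Python script; the robot and the scene stay as the last script left them, time stands still between calls to the robot, and variables do not carry over. Pictures are saved under pics/ and viewed, at most 14 in all, crops included, and the job is handed in when it is done.

```bash
mkdir -p pics; ls; python3 - <<'E'
from bench import robot
import cv2
for n in("scene","top","wrist"):
    d=robot.get_image(n); cv2.imwrite(f"pics/{n}0.png",d["img"]); print(n,{k:v for k,v in d.items() if k!="img"})
print(robot.current_t())
E
```

```text
pics
scene {'fovy': 52.5459037459808, 'cx': 325.5845568316756, 'cy': 238.60209413231044, 'k1': -0.11081811416091963, 'eye': array([973.32715637, 596.62616469, 722.58547905]), 'orientation': array([-2.31835719,  0.00603355,  2.58529273])}
top {'fovy': 54.840101108802386, 'cx': 323.5645170125743, 'cy': 246.52948126109374, 'k1': 0.0016778465098825075, 'eye': array([418.11840131, -23.69849483, 979.41983864]), 'orientation': array([-2.9571552 ,  0.00912314, -1.59889641])}
wrist {'fovy': 58.442586671847764, 'cx': 317.35127308385705, 'cy': 244.59784725094931, 'k1': -0.07985534533931336, 'eye': array([ 294.1879194 , -469.71060438,  383.00307958]), 'orientation': array([ 2.89540532e+00,  1.52187058e-03, -1.13257584e+00])}
0.15
```

View pics/top0.png

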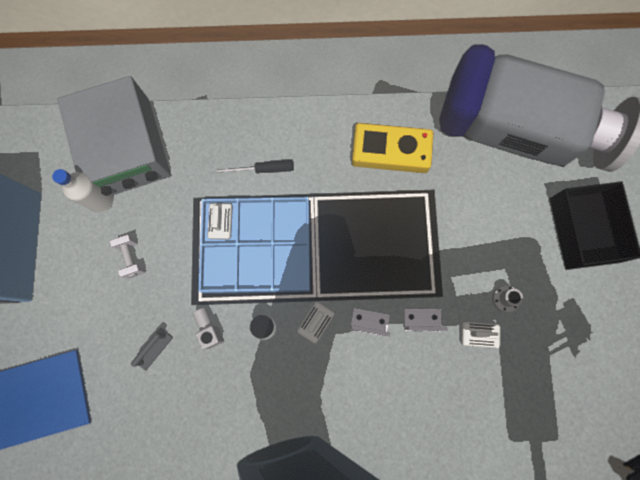

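View pics/scene0.png

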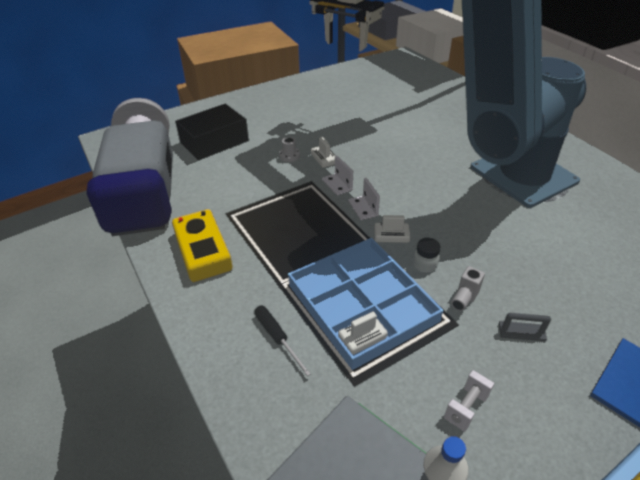

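The top view shows the tray on the left (+y) with a cover at (220,220). The empty outline is on the right. On the bench are the shaft (125,257), handle (152,346), elbow (205,328), jar (262,327), a cover (317,322), brackets (370,321) and (422,319), another cover (481,335), and the flange (512,296). So I need one bracket, the shaft, flange, handle and elbow, and both bench covers stay where they are.

```bash
cat > h.py <<'E'
import numpy as np, cv2
from scipy.spatial.transform import Rotation as R
from bench import robot
def shot(n,save=None):
    d=robot.get_image(n)
    if save: cv2.imwrite("pics/"+save,d["img"])
    f=240/np.tan(np.radians(d["fovy"])/2)
    d["K"]=np.array([[f,0,d["cx"]],[0,f,d["cy"]],[0,0,1]]); d["D"]=np.array([d["k1"],0,0,0.])
    d["R"]=R.from_euler("xyz",d["orientation"]).as_matrix(); return d
def rays(d,px):
    px=np.asarray(px,float).reshape(-1,2)
    u=cv2.undistortPoints(px[:,None],d["K"],d["D"],None,None,None)[:,0]
    return np.c_[u,np.ones(len(u))]@d["R"].T
def plane(d,px,z):
    r=rays(d,px); return d["eye"]+r*((z-d["eye"][2])/r[:,2])[:,None]
def proj(d,P):
    P=np.asarray(P,float).reshape(-1,3)
    return cv2.projectPoints((P-d["eye"])@d["R"],np.zeros(3),np.zeros(3),d["K"],d["D"])[0][:,0]
def tri(d1,p1,d2,p2):
    A=rays(d1,p1);B=rays(d2,p2);out=[]
    for a,b in zip(A,B):
        s=np.linalg.lstsq(np.c_[a,-b],d2["eye"]-d1["eye"],rcond=None)[0]
        x=d1["eye"]+s[0]*a;y=d2["eye"]+s[1]*b; out.append(np.r_[(x+y)/2,np.linalg.norm(x-y)])
    return np.array(out)
def rect(mask,lo,hi=1e9):
    cs=cv2.findContours(mask.astype(np.uint8)*255,cv2.RETR_EXTERNAL,cv2.CHAIN_APPROX_NONE)[0]
    return [c for c in cs if lo<cv2.contourArea(c)<hi]
E
python3 - <<'E'
from h import *
img=cv2.imread("pics/top0.png")
cv2.imwrite("pics/c1.png",cv2.resize(img[180:390,100:540],(800,382),interpolation=cv2.INTER_CUBIC))
d=shot("top")
for n,p,z in[("shaft",(125,257),26),("handle",(152,346),44),("elbowblk",(206,338),56),("jar",(262,327),55),("cov1",(317,322),30),("brA",(370,321),30),("brC",(422,319),30),("cov2",(481,335),30),("flange",(514,296),50),("traynearL",(203,293),34),("nearR",(311,291),34),("farL",(203,200),34),("farR",(309,198),34),("mL",(196,300),2),("mR",(434,295),2),("mFR",(432,194),2)]:
    print(n,plane(d,p,z)[0].round(0))
E
```

```text
shaft [586. 397.  26.]
handle [402. 326.  44.]
elbowblk [415. 216.  56.]
jar [433. 106.  55.]
cov1 [440.  -2.  30.]
brA [ 439. -110.   30.]
brC [ 440. -215.   30.]
cov2 [ 405. -331.   30.]
flange [ 480. -397.   50.]
traynearL [505. 229.  34.]
nearR [503.   8.  34.]
farL [703. 233.  34.]
farR [700.   8.  34.]
mL [494. 252.   2.]
mR [ 490. -249.    2.]
mFR [ 711. -261.    2.]
```

View pics/c1.png

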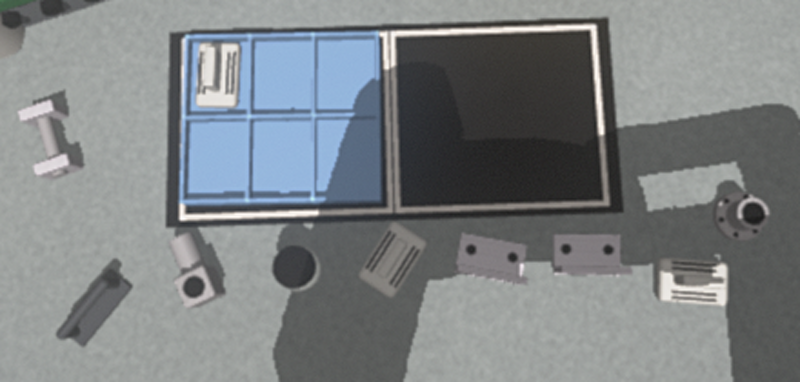

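The crop confirms the inventory and gives rough yaws: shaft about +15°, handle about −36°, elbow about +18° with its stub away from the robot, and bracket C with its web towards the robot. Next I survey each part with two wrist views, and the tray from higher up.

```bash
cat >> h.py <<'E'
def relcam():
    d=shot("wrist"); Rt=R.from_euler("xyz",robot.current_eef_rot()).as_matrix()
    return Rt.T@(d["eye"]-np.array(robot.current_tcp_pos())), Rt.T@d["R"]
def look(pt,h,rel,yaws=np.arange(-3.1,3.1,.2),shift=(0,0)):
    "aim wrist camera at pt, TCP at height h, at the yaw with least joint motion"
    best=None;q=np.array(robot.current_qpos())
    for y in yaws:
        Rt=R.from_euler("xyz",[np.pi,0,y]).as_matrix(); o=Rt@rel[0]; a=Rt@rel[1][:,2]
        ez=h+o[2]; e=np.array(pt)-a*((ez-pt[2])/-a[2]); p=e-o; p[2]=h; p[:2]+=shift
        j=robot.inverse_kinematics(list(p),[np.pi,0,y])
        if j is None: continue
        c=np.abs(np.array(j)-q).max()
        if best is None or c<best[0]: best=(c,p,y)
    robot.move_ptp(list(best[1]),[np.pi,0,best[2]]); return best
E
python3 - <<'E'
from h import *
import pickle
rel=relcam(); pickle.dump(rel,open("rel.pkl","wb")); print(rel, robot.current_eef_rot())
S={}
tg=[("flange",(480,-397,30)),("brC",(440,-212,30)),("tray",(603,119,20)),("handle",(402,326,30)),("elbow",(430,212,30)),("shaft",(586,397,26))]
tg=[tg[i] for i in(0,1,4,3,5,2)]
for n,p in tg:
    h=330 if n=="tray" else 170
    b=look(p,h,rel); S[n+"1"]=shot("wrist",n+"1.png")
    s=70 if n!="tray" else 100
    u=np.array(p[:2])/np.hypot(*p[:2])
    try: robot.move_linear(list(b[1]-np.r_[u*s,0]))
    except robot.MotionError: 
        u=-u; robot.move_linear(list(b[1]-np.r_[u*s,0]))
    S[n+"2"]=shot("wrist",n+"2.png"); print(n,b[1:],robot.current_t())
pickle.dump(S,open("S.pkl","wb"))
def m(ns,o): 
    t=[cv2.resize(S[n]["img"],(400,300),interpolation=cv2.INTER_AREA) for n in ns]
    cv2.imwrite("pics/"+o,np.vstack([np.hstack(t[:2]),np.hstack(t[2:])]))
m(["flange1","flange2","brC1","brC2"],"m1.png");m(["elbow1","elbow2","handle1","handle2"],"m2.png");m(["shaft1","shaft2","tray1","tray2"],"m3.png")
E
```

```text
(array([  66.70167663,    0.38821589, -164.95888323]), array([[-5.97613589e-04, -9.69785919e-01, -2.43956786e-01],
       [ 9.99999809e-01, -5.40406583e-04, -3.01425433e-04],
       [ 1.60482288e-04, -2.43956919e-01,  9.69786057e-01]])) [-3.14072607e+00 -1.57554264e-04  4.38816918e-01]
flange (array([ 482.3957196 , -387.27343445,  170.        ]), np.float64(1.3000000000000038)) 2.0417
brC (array([ 438.41890084, -202.10830271,  170.        ]), np.float64(1.7000000000000042)) 3.375
elbow (array([420.34803366, 209.31949715, 170.        ]), np.float64(-2.9)) 5.5167
handle (array([394.15378727, 319.77244064, 170.        ]), np.float64(-2.4999999999999996)) 6.8667
shaft (array([577.34690903, 390.17123647, 170.        ]), np.float64(-2.4999999999999996)) 8.6083
tray (array([550.27793955, 116.5650851 , 330.        ]), np.float64(-3.1)) 10.625
```

View pics/m1.png

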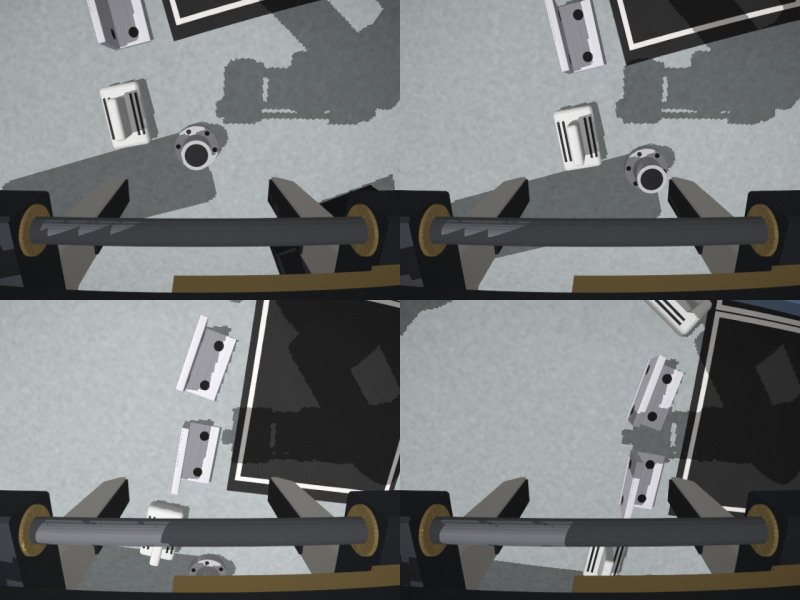

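View pics/m2.png

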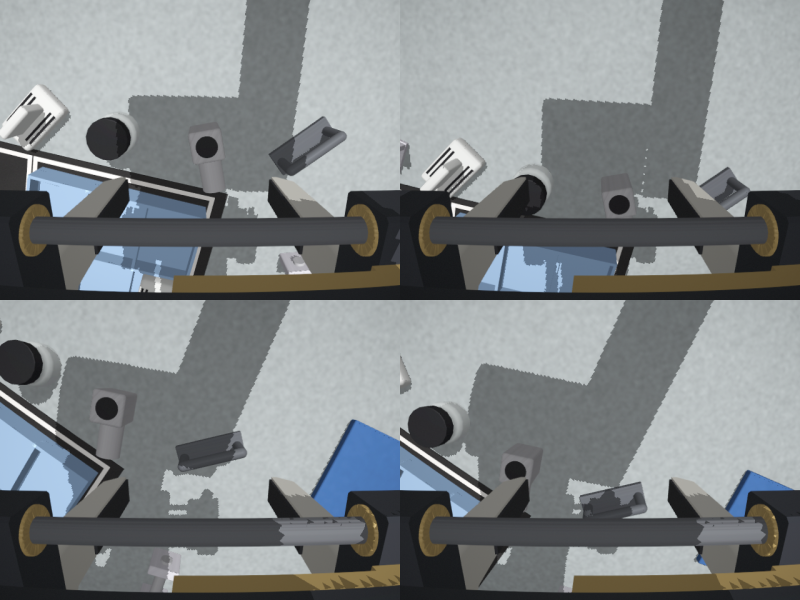

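View pics/m3.png

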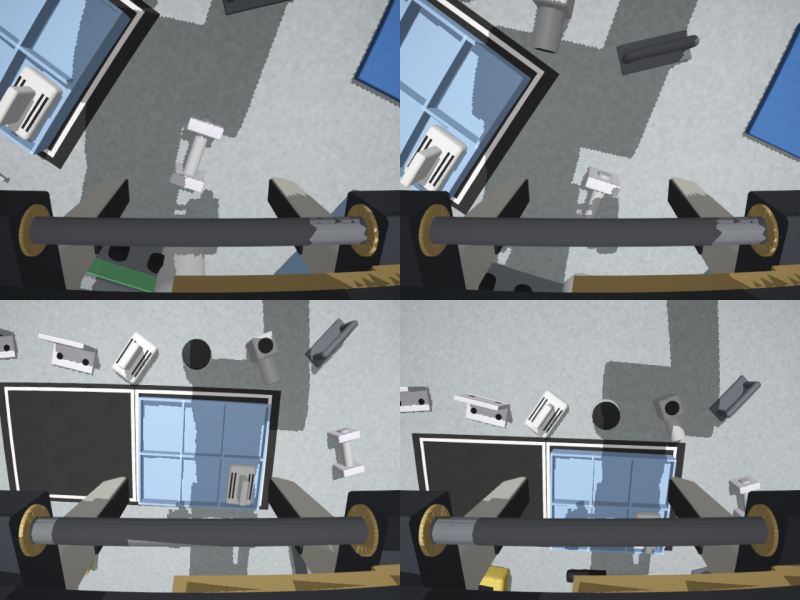

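The montages show every part clear of the others, and the gripper hides rows above about 360 in full-resolution wrist images, so targets must sit higher in the frame. Next I crop and enlarge each part to pick its features.

```bash
cat >> h.py <<'E'
def crops(items,out):
    "4 crops 160x120 at given centres, x2.5"
    t=[]
    for img,(cx,cy) in items:
        x0=int(np.clip(cx-80,0,480));y0=int(np.clip(cy-60,0,360))
        c=cv2.resize(img[y0:y0+120,x0:x0+160],(400,300),interpolation=cv2.INTER_CUBIC); t.append(c); print(x0,y0)
    cv2.imwrite("pics/"+out,np.vstack([np.hstack(t[:2]),np.hstack(t[2:])]))
E
python3 - <<'E'
from h import *
import pickle
S=pickle.load(open("S.pkl","rb"));g=lambda n:S[n]["img"]
crops([(g("brC1"),(314,248)),(g("elbow1"),(333,256)),(g("handle1"),(338,240)),(g("shaft1"),(320,243))],"n1.png")
crops([(g("brC2"),(384,272)),(g("elbow2"),(349,312)),(g("handle2"),(342,310)),(g("tray1"),(554,245))],"n2.png")
E
```

```text
234 188
253 196
258 180
240 183
304 212
269 252
262 250
474 185
```

View pics/n1.png

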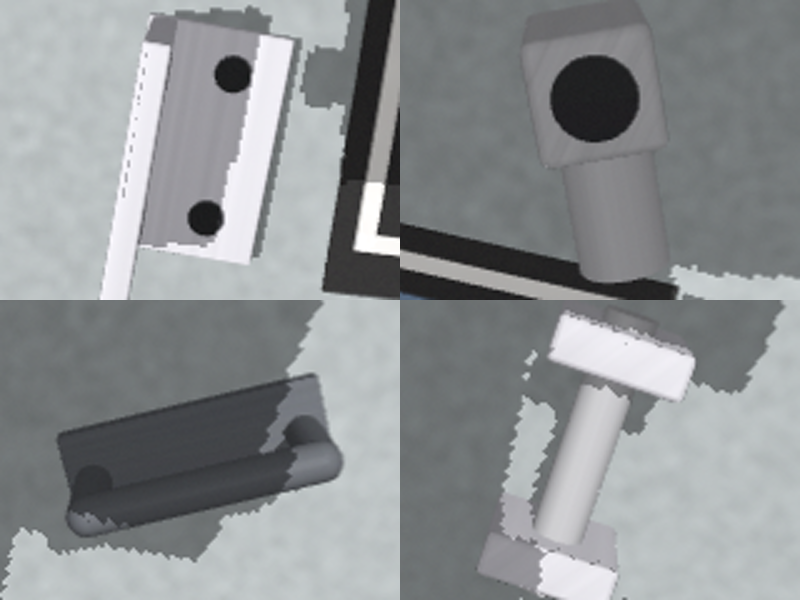

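View pics/n2.png

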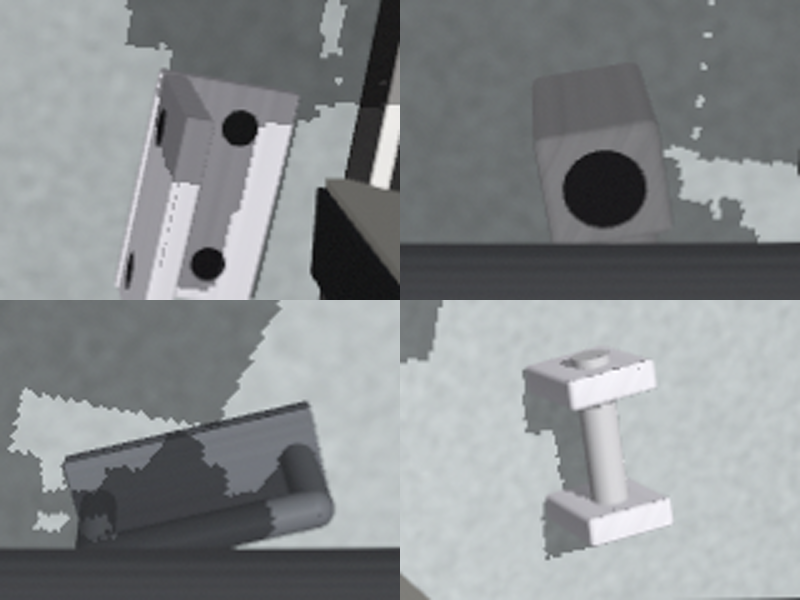

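The crops show the bracket's holes and web top, the elbow's black bore, the handle's bar and strip, and the white tops of the shaft's blocks, all usable as features. I triangulate them now.

```bash
python3 - <<'E'
from h import *
import pickle
np.set_printoptions(suppress=True,precision=1)
S=pickle.load(open("S.pkl","rb"))
off=dict(brC1=(234,188),elbow1=(253,196),handle1=(258,180),shaft1=(240,183),brC2=(304,212),elbow2=(269,252),handle2=(262,250),tray1=(474,185))
P=lambda n,*a:np.array(a,float)/2.5+off[n]-0.3
def T(t,a,pa,b,pb): print(t,tri(S[a],pa,S[b],pb))
T("br holes,corner,webtop o,i","brC1",P("brC1",(233,74),(206,218),(300,40),(147,42),(170,45)),"brC2",P("brC2",(240,128),(208,264),(299,96),(183,115),(212,120)))
print("foot z6",plane(S["brC1"],P("brC1",(300,40),(250,264)),6),"web z58",plane(S["brC1"],P("brC1",(147,42),(100,300),(170,45),(128,300)),58))
T("elbow bore","elbow1",P("elbow1",(194,98)),"elbow2",P("elbow2",(204,188)))
print("blk z56",plane(S["elbow1"],P("elbow1",(128,42),(250,25),(267,147),(147,165)),56))
print("stub end",plane(S["elbow1"],P("elbow1",(225,275)),26))
T("handle foot, barend","handle1",P("handle1",(58,136),(318,75),(342,160)),"handle2",P("handle2",(65,158),(308,102),(333,212)))
print("bar z44",plane(S["handle1"],P("handle1",(70,220),(342,160)),44), "foot z8",plane(S["handle1"],P("handle1",(58,136),(318,75)),8))
T("shaft","shaft1",P("shaft1",(223,56),(149,269)),"tray1",P("tray1",(214,84),(232,220)))
print("z44",plane(S["shaft1"],P("shaft1",(223,56),(149,269)),44))
def dark(n,c,r=30):
    g=S[n]["img"][c[1]-r:c[1]+r,c[0]-r:c[0]+r].max(2); k=max(rect(g<60,100),key=cv2.contourArea)
    (x,y),rr=cv2.minEnclosingCircle(k); m=cv2.moments(k); return np.array([m["m10"]/m["m00"]+c[0]-r,m["m01"]/m["m00"]+c[1]-r]),rr
a,b=dark("flange1",(312,248),25),dark("flange2",(402,285),25); print(a,b); T("flange","flange1",a[0],"flange2",b[0])
# tray / mat from tray1 and top
top=cv2.imread("pics/top0.png")
d=S["tray1"]; hsv=cv2.cvtColor(d["img"],cv2.COLOR_BGR2HSV)
E
```

```text
br holes,corner,webtop o,i [[ 445.6 -196.1    5.7    0.1]
 [ 443.3 -243.9    5.8    0.1]
 [ 465.4 -184.6   -3.     1.4]
 [ 419.3 -183.    46.7    0.4]
 [ 425.8 -181.5   55.     0.1]]
foot z6 [[ 464.8 -182.7    6. ]
 [ 459.6 -257.7    6. ]] web z58 [[ 419.8 -181.    58. ]
 [ 415.1 -254.4   58. ]
 [ 425.8 -181.    58. ]
 [ 422.8 -253.3   58. ]]
elbow bore [[415.1 215.5  54.9   0. ]]
blk z56 [[404.3 194.9  56. ]
 [392.2 224.9  56. ]
 [423.3 237.9  56. ]
 [435.9 207.6  56. ]]
stub end [[473.4 241.   26. ]]
handle foot, barend [[417.9 301.   -1.1   0.1]
 [352.8 355.   -1.6   1. ]
 [364.9 363.7  50.1   0.2]]
bar z44 [[425.2 314.9  44. ]
 [365.4 365.6  44. ]] foot z8 [[415.8 300.4   8. ]
 [352.1 353.3   8. ]]
shaft [[554.3 382.6  43.6   0.7]
 [616.3 402.9  43.2   0.4]]
z44 [[553.9 382.6  44. ]
 [615.8 402.7  44. ]]
(array([313.6, 248.6]), 17.95874786376953) (array([402.4, 286.4]), 17.58601188659668)
flange [[ 476.9 -395.4   48.9    0.3]]
```

The measurements check out. Triangulated heights are 5.7/6, 55/56, 49/50 and 43.5/44 mm, and lengths are 75/76, 83/84 and 65/66 mm. Next I measure the tray and target outline in two views.

```bash
cat >> h.py <<'E'
def rectpose(d,c,z):
    "centre, yaw (about 0, long side along y) and sizes of contour c cast on plane z"
    p=plane(d,c.reshape(-1,2),z)[:,:2].astype(np.float32)
    (x,y),(w,h),a=cv2.minAreaRect(p); a=(a+45)%90-45
    return np.round([x,y,a,min(w,h),max(w,h)],1)
def traymat(d,trayc,outc):
    img=d["img"]; hsv=cv2.cvtColor(img,cv2.COLOR_BGR2HSV); k=np.ones((3,3),np.uint8)
    blue=cv2.inRange(hsv,(95,50,50),(125,255,255))
    m=cv2.morphologyEx(blue,cv2.MORPH_CLOSE,np.ones((9,9)))
    q=proj(d,[trayc])[0]; cs=[c for c in rect(m>0,500) if cv2.pointPolygonTest(cv2.convexHull(c),tuple(map(float,q)),False)>=0]
    t=rectpose(d,max(cs,key=cv2.contourArea),36) if cs else None
    dk=cv2.morphologyEx(((hsv[...,2]<90)&(blue==0)).astype(np.uint8),cv2.MORPH_CLOSE,k)
    q=proj(d,[outc])[0]; cs=[c for c in rect(dk>0,500) if cv2.pointPolygonTest(cv2.convexHull(c),tuple(map(float,q)),False)>=0]
    # inner edge of the outline: smallest dark region about the centre
    n,l=cv2.connectedComponents(dk); lab=l[int(q[1]),int(q[0])]
    o=rectpose(d,max(rect(l==lab,200),key=cv2.contourArea),2) if lab else None
    return t,o
E
python3 - <<'E'
from h import *
import pickle
S=pickle.load(open("S.pkl","rb"))
for d in(shot("top"),S["tray1"]): print(traymat(d,(603,119,30),(603,-131,2)), d["eye"])
E
```

```text
(array([460.1, 346.2,  -1.5, 609.6, 665.4]), array([ 6.033e+02, -1.266e+02,  3.000e-01,  2.019e+02,  2.320e+02])) [418.11840131 -23.69849483 979.41983864]
(array([603.4, 125.5,  -0.7, 198.5, 226.4]), array([720.8, 128.8,   2.3, 500.6, 966.2])) [482.4188555  113.68484009 494.07957316]
```

The tray is at about (604, 125.5), yaw −0.7°, with measured sizes 198.5×226.4. The outline is centred about (603, −127), 250 mm away as expected. I'll write pick and place, repeating the survey view before each pick to detect a knocked part.

```bash
cat > pp.py <<'E'
from h import *
import pickle,sys
S=pickle.load(open("S.pkl","rb"))
TR=(604.0,125.5,np.radians(-0.7))
V={"flange":((482.4,-387.27),1.3),"brC":((438.42,-202.11),1.7),"elbow":((420.35,209.32),-2.9),"handle":((394.15,319.77),-2.5),"shaft":((577.35,390.17),-2.5)}
# x,y,yaw of part; grasp offset in part frame; grasp height; width; slot
PT={"shaft":(585.2,392.7,18.1,(0,0),30,16,(49,0)),
"handle":(395,340.1,-40,(0,0),42,12,(-49,0)),
"elbow":(434.4,223.8,22.7,(-21,0),47,36,(-49,-74)),
"brC":(439.3,-218.9,86,(0,18),45,8,(-49,74)),
"flange":(476.9,-395.4,0,(0,0),43,34,(49,-74))}
def tcp(x,y,a,o): c,s=np.cos(a),np.sin(a); return x+c*o[0]-s*o[1], y+s*o[0]+c*o[1]
def check(n):
    (x,y),w=V[n]; robot.move_ptp([x,y,170],[np.pi,0,w]); d=shot("wrist",n+"_chk.png")
    q=proj(d,[PT[n][0],PT[n][1],25])[0].astype(int); o=S[n+"1"]["img"]
    sl=np.s_[max(q[1]-70,0):min(q[1]+70,350),max(q[0]-70,0):q[0]+70]
    return (np.abs(d["img"][sl].astype(int)-o[sl]).max(2)>40).mean()
def down(x,y,z,w): robot.move_linear([x,y,z],[np.pi,0,w],speed=180)
def run(n,chk=True):
    px,py,yaw,off,g,wd,slot=PT[n]; a=np.radians(yaw)
    if chk:
        f=check(n); print(n,"changed fraction",round(f,3))
        if f>.05: print("KNOCKED?"); return False
    robot.move_gripper(min(1,(wd+28)/93))
    gx,gy=tcp(px,py,a,off); sx,sy=tcp(*TR,slot); tx,ty=tcp(sx,sy,TR[2],off)
    # choose tool yaws (mod pi) keeping the part's yaw = tray's yaw
    best=None; q=np.array(robot.current_qpos())
    for k in(0,np.pi,-np.pi):
        j1=robot.inverse_kinematics([gx,gy,160],[np.pi,0,a+k]); j2=robot.inverse_kinematics([tx,ty,160],[np.pi,0,TR[2]+k])
        if j1 is None or j2 is None: continue
        c=np.abs(np.array(j1)-q).max()+np.abs(np.array(j2)-j1).max()
        if best is None or c<best[0]: best=(c,k)
    k=best[1]; z=g-19
    robot.move_ptp([gx,gy,150],[np.pi,0,a+k]); down(gx,gy,z+30,a+k)
    if robot.move_linear([gx,gy,z],speed=60,f_stop=12): print("STOP on approach",robot.current_tcp_pos()); 
    robot.move_gripper(0); w=robot.current_gripper_width()*93
    print("grip",round(w,1),"want",wd,"force",robot.current_finger_force())
    if abs(w-wd)>4: print("BAD GRIP"); return False
    robot.move_linear([gx,gy,150],speed=180); print("held",round(robot.current_gripper_width()*93,1))
    robot.move_ptp([tx,ty,150],[np.pi,0,TR[2]+k]); robot.move_linear([tx,ty,z+16+22],speed=180)
    s=robot.move_linear([tx,ty,z+15],speed=30,f_stop=6); zz=robot.current_tcp_pos()[2]
    print("set: stop",s,"z over floor",round(zz-z-16,1))
    if zz-z-16>5: print("TOO HIGH"); return False
    robot.move_gripper((wd+12)/93); robot.move_linear([tx,ty,150],speed=180); print("t",robot.current_t()); return True
if __name__=="__main__":
    for n in sys.argv[1:]:
        if not run(n): break
E
python3 pp.py shaft
```

```text
shaft changed fraction 0.058
KNOCKED?
```

```bash
python3 - <<'E'
import cv2,numpy as np
a=cv2.imread("pics/shaft1.png");b=cv2.imread("pics/shaft_chk.png")
cv2.imwrite("pics/cmp.png",np.hstack([cv2.resize(i[130:370,200:440],(400,400)) for i in(a,b)]))
E
```

```text
(no output)
```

View pics/cmp.png

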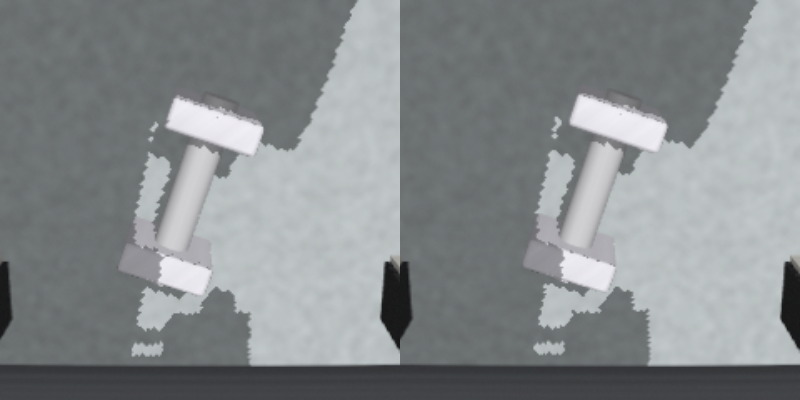

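The two images match to within 2 px, so the shaft hasn't moved. The difference comes from pose rounding and the shadow edge, so I'm loosening the threshold.

```bash
sed -i 's/f>.05/f>.13/' pp.py; python3 pp.py shaft handle
```

```text
shaft changed fraction 0.048
grip 15.1 want 16 force 30.00022977590561
held 15.0
set: stop True z over floor -0.0
t 20.3917
handle changed fraction 0.095
grip 11.1 want 12 force 29.99547690153122
held 11.3
set: stop True z over floor 0.0
t 29.8083
```

```bash
python3 pp.py elbow brC flange; python3 - <<'E'
from h import *
import pickle
robot.move_j([-1.335,0.259,1.535,0,1.348,-0.203])
a=shot("top","top1.png")["img"]
cv2.imwrite("pics/top1c.png",cv2.resize(a[180:390,100:540],(800,382),interpolation=cv2.INTER_CUBIC))
E
```

```text
elbow changed fraction 0.082
grip 36.0 want 36 force 29.86376166343689
held 35.7
set: stop True z over floor 0.1
t 37.6583
brC changed fraction 0.399
KNOCKED?
```

View pics/top1c.png

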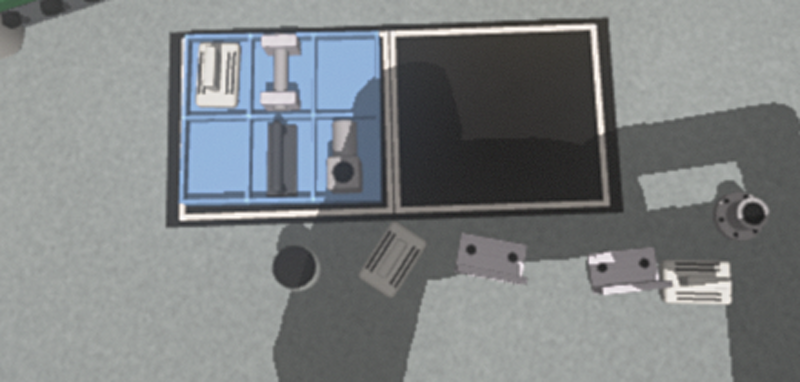

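Bracket C was knocked to the right and now lies against the cover, so I leave it as the surplus. Bracket A at (492,255) in the crop hasn't moved, and I use it instead, measuring its two holes in two fresh wrist views.

```bash
cat > brA.py <<'E'
from pp import *
rel=pickle.load(open("rel.pkl","rb"))
H0=plane(S["brC1"],[(350,74),(326,136)],6); print(H0.round(1))
c=H0.mean(0)
def holes(d):
    out=[]
    for q in proj(d,H0):
        x,y=q.astype(int);r=16; g=d["img"][y-r:y+r,x-r:x+r].max(2)
        ks=[k for k in rect(g<70,20,400)]; k=min(ks,key=lambda k:np.hypot(*(k.mean((0,1))-r))); m=cv2.moments(k)
        out.append([m["m10"]/m["m00"]+x-r,m["m01"]/m["m00"]+y-r])
    return np.array(out)
b=look(c,170,rel); d1=shot("wrist","brA1.png"); robot.move_linear(list(b[1]+[60,0,0])); d2=shot("wrist","brA2.png")
T=tri(d1,holes(d1),d2,holes(d2)); print(T.round(1))
v=T[0,:2]-T[1,:2]; L=np.hypot(*v); a=np.arctan2(v[1],v[0]); m=T[:,:2].mean(0)
yv=np.array([-np.sin(a),np.cos(a)]); o=m+5.2*yv   # holes sit at part y=-5
print("spacing",L,"yaw",np.degrees(a),"origin",o,"web",o+18*yv)
pickle.dump((o,np.degrees(a)),open("brA.pkl","wb"))
w=[o+18*yv+s*38*np.array([np.cos(a),np.sin(a)]) for s in(-1,1)]
for d,n in((d1,"a"),(d2,"b")):
    im=d["img"].copy()
    p=proj(d,[np.r_[x,58] for x in w]); cv2.line(im,tuple(map(int,p[0])),tuple(map(int,p[1])),(0,0,255),1); S[n]=im
q=[proj(d,[np.r_[o,20]])[0].astype(int) for d in(d1,d2)]
t=[cv2.resize(S[n][max(y-75,0):max(y-75,0)+150,x-100:x+100],(400,300)) for n,(x,y) in zip("ab",q)]
cv2.imwrite("pics/brAc.png",np.hstack(t))
E
python3 brA.py
```

```text
[[ 448.1  -88.6    6. ]
 [ 436.7 -134.8    6. ]]
[[ 4.477e+02 -8.800e+01  5.500e+00  1.000e-01]
 [ 4.377e+02 -1.350e+02  4.100e+00  0.000e+00]]
spacing 48.030626670373884 yaw 78.00311450445928 origin [ 437.61865891 -110.45952186] web [ 420.01179869 -106.7180685 ]
```

View pics/brAc.png

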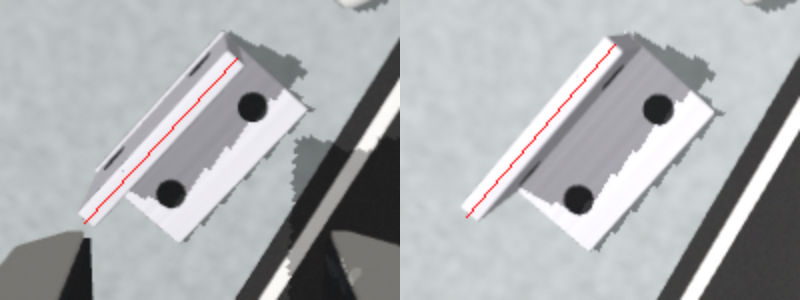

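The computed web line (red) lies on the web's top in both views, and the spacing is 48 mm as on the other bracket. So the pose holds. I pick bracket A, then the flange.

```bash
python3 - <<'E'
from pp import *
(o,yaw)=pickle.load(open("brA.pkl","rb"))
PT["brA"]=(o[0],o[1],yaw)+PT["brC"][3:]
if run("brA",False): run("flange")
robot.move_j([-1.335,0.259,1.535,0,1.348,-0.203])
d=shot("top","top2.png")
cv2.imwrite("pics/top2c.png",cv2.resize(d["img"][180:390,100:540],(800,382),interpolation=cv2.INTER_CUBIC))
E
```

```text
grip 7.5 want 8 force 30.00033527612686
held 8.1
set: stop True z over floor 0.1
t 50.6667
flange changed fraction 0.155
KNOCKED?
```

View pics/top2c.png

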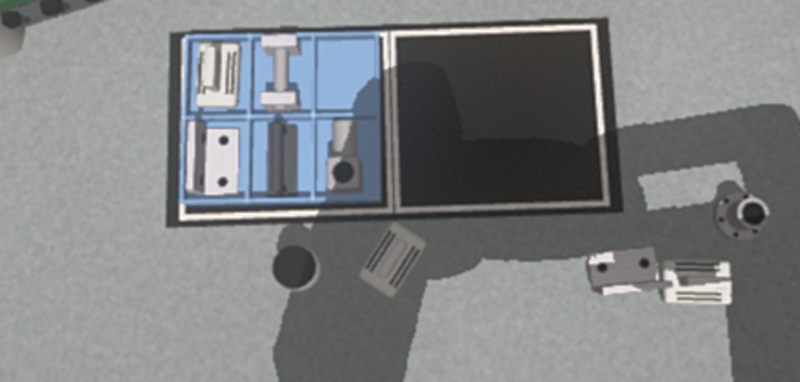

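The flange is still at (752,212) in the crop, and the difference came from the shifted bracket and cover beside it. I pick the flange now, then measure the tray and outline again.

```bash
python3 - <<'E'
from pp import *
d0=cv2.imread("pics/top0.png");d1=cv2.imread("pics/top2.png")
t=d0[278:315,490:530];r=cv2.matchTemplate(d1[260:335,470:550],t,cv2.TM_CCOEFF_NORMED);print("flange shift",np.subtract(cv2.minMaxLoc(r)[3],(20,18)),r.max())
run("flange",False)
rel=pickle.load(open("rel.pkl","rb"))
# view of tray and both outlines, tray high in the picture
print(look((560,0,20),370,rel,yaws=[-3.1,-3.0,3.1,3.0,0,.1])[1:])
d=shot("wrist","t3.png")
hsv=cv2.cvtColor(d["img"],cv2.COLOR_BGR2HSV); print(traymat(d,(603,119,30),(603,-131,2)),d["eye"])
robot.move_j([-1.335,0.259,1.535,0,1.348,-0.203]); d=shot("top","top3.png")
d["img"][:,450:]=0;d["img"][:,:180]=0;d["img"][320:]=0;d["img"][:185]=0
print(traymat(d,(603,119,30),(603,-131,2)),robot.current_t())
E
```

```text
flange shift [0 0] 0.9957421
grip 33.8 want 34 force 30.000244081020355
held 33.9
set: stop True z over floor 0.0
t 62.9917
(array([622.50328605,   6.50055049, 370.        ]), 0.1)
(array([605. , 125.1,  -0.8, 197.2, 227.2]), array([ 451.6,  -13.6,    5.7,  584.1, 1045.2])) [689.36894068  12.58821551 532.26210006]
(array([604.8, 124.3,  -0.9, 202.3, 229.9]), array([ 6.027e+02, -1.264e+02,  3.000e-01,  2.038e+02,  2.356e+02])) 66.3333
```

View pics/t3.png

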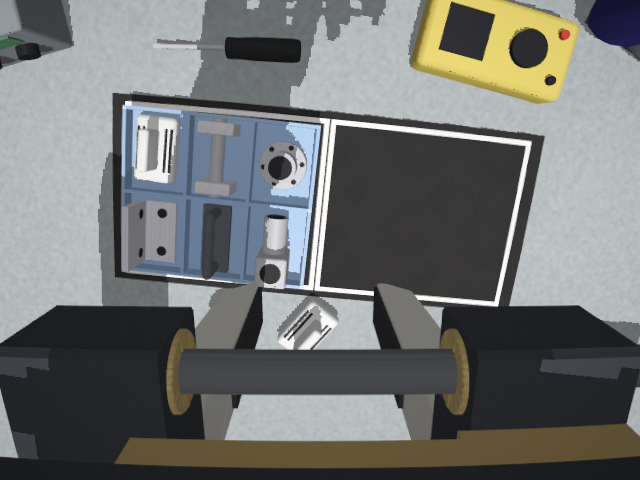

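All six parts are in separate compartments: cover and bracket at left, shaft and handle in the middle, flange and elbow at right. The empty outline's inner corners are about (337,125), (530,142), (495,301) and (322,289). Next I fit side lines for accurate yaw.

```bash
cat >> h.py <<'E'
def sides(d,c,z):
    "centre, yaw(deg) per side pair and sizes by line fits to contour c on plane z"
    p=plane(d,c.reshape(-1,2),z)[:,:2].astype(np.float32)
    (x,y),(w,h),a=cv2.minAreaRect(p); a=np.radians((a+45)%90-45); C=np.array([[np.cos(a),np.sin(a)],[-np.sin(a),np.cos(a)]])
    if abs(np.ptp((p@C.T)[:,0])-min(w,h))>5: pass
    q=(p-[x,y])@C.T; hx,hy=np.abs(q).max(0); r={}
    for n,ax,sg,hh,ot in(("+x",0,1,hx,hy),("-x",0,-1,hx,hy),("+y",1,1,hy,hx),("-y",1,-1,hy,hx)):
        s=q[(np.abs(sg*q[:,ax]-hh)<6)&(np.abs(q[:,1-ax])<ot-12)]
        for _ in range(3):
            k=np.polyfit(s[:,1-ax],s[:,ax],1); e=np.abs(np.polyval(k,s[:,1-ax])-s[:,ax]); s=s[e<max(1.0,2*np.median(e))]
        r[n]=(k[1],np.degrees(a)+np.degrees(np.arctan(k[0]))*(1 if ax==1 else -1))
    m=np.array([(r["+x"][0]+r["-x"][0])/2,(r["+y"][0]+r["-y"][0])/2])@C+[x,y]
    print("centre",m.round(1),"size",round(r["+x"][0]-r["-x"][0],1),round(r["+y"][0]-r["-y"][0],1),"yaws",{k:round(float(v[1]),2) for k,v in r.items()}); return m
def topmeasure(cols,trayc,outc=None,rows=(185,320)):
    d=shot("top"); im=d["img"]; im[:,cols[1]:]=0;im[:,:cols[0]]=0;im[rows[1]:]=0;im[:rows[0]]=0
    hsv=cv2.cvtColor(im,cv2.COLOR_BGR2HSV)
    b=cv2.inRange(hsv,(95,50,50),(125,255,255)); b=cv2.morphologyEx(b,cv2.MORPH_CLOSE,np.ones((9,9)))
    print("tray");sides(d,max(rect(b>0,500),key=cv2.contourArea),36)
    if outc is not None:
        dk=((hsv[...,2]<100)&(hsv[...,2]>0)).astype(np.uint8); q=proj(d,[outc])[0].astype(int)
        l=cv2.connectedComponents(dk)[1]; print("inner outline");sides(d,max(rect(l==l[q[1],q[0]],200),key=cv2.contourArea),2)
E
python3 - <<'E'
from h import *
topmeasure((180,450),0,(603,-131,2))
E
```

```text
tray
centre [604.6 123.5] size 199.5 227.0 yaws {'+x': -0.88, '-x': -0.92, '+y': -1.72, '-y': -1.28}
inner outline
centre [ 602.4 -126.1] size 202.4 232.8 yaws {'+x': 0.22, '-x': 0.28, '+y': 0.14, '-y': 1.1}
```

Tray: centre (604.6, 123.5), yaw about −0.9°. Outline: centre (602.4, −126.1), yaw about +0.25°. I'll push the +y wall low down with both open fingers, spread along x and square to the outline, stop short, and measure.

```bash
python3 - <<'E'
from h import *
best=None;q=np.array(robot.current_qpos())
for k in(-np.pi/2,np.pi/2):
    y=np.radians(.25)+k; j=robot.inverse_kinematics([604.6,285,150],[np.pi,0,y]); j2=robot.inverse_kinematics([602.4,0,10],[np.pi,0,y])
    if j is not None and j2 is not None:
        c=np.abs(np.array(j)-q).max()
        if best is None or c<best[0]: best=(c,y)
w=best[1]; print(w)
robot.move_gripper(1.0)
robot.move_ptp([604.6,285,190],[np.pi,0,w]); robot.move_linear([604.6,285,10],speed=150)
print(robot.current_contact_force())
s=robot.move_linear([604.6,235,10],speed=25,f_stop=4); p=robot.current_tcp_pos(); print("contact",s,p,robot.current_contact_force())
if s:
    s=robot.move_linear([602.6,p[1]-240,10],speed=60,f_stop=40); print(s,robot.current_tcp_pos(),robot.current_contact_force())
    p=robot.current_tcp_pos(); robot.move_linear([p[0],p[1]+30,10],speed=60); robot.move_linear([p[0],p[1]+30,190])
    robot.move_j([-1.335,0.259,1.535,0,1.348,-0.203])
    shot("top","top4.png"); topmeasure((180,450),0)
print(robot.current_t())
E
```

```text
1.5751596499248823
[0.2614061  1.16499654 0.01573314]
contact True [604.20179284 248.16875161   9.55847669] [0.15558957 1.08478484 0.2512023 ]
False [601.42384275   9.78558324   9.06105472] [-0.08489052  5.73875162 -3.27477096]
tray
centre [ 604.  -115.2] size 199.6 225.3 yaws {'+x': 0.28, '-x': 0.15, '+y': 0.19, '-y': 0.4}
81.6417
```

The push squared the tray (yaw about 0.25°), with some 10.5 mm left in y and roughly +2–3 mm off in x. I push the remainder, then measure the tray rim and the outline's outer edges together from an overhead wrist view by edge profiles.

```bash
cat > edge.py <<'E'
from h import *
import pickle
rel=pickle.load(open("rel.pkl","rb"))
def prof(d,pts,z):
    q=proj(d,np.c_[pts,np.full(len(pts),z)]).astype(np.float32)
    return cv2.remap(d["img"],q[:,None,0].copy(),q[:,None,1].copy(),cv2.INTER_LINEAR)[:,0].astype(float)
def edge(d,side,kind,c=(603,-126)):
    "fit of an edge: (offset at middle, slope deg)"
    ax=0 if "x" in side else 1; sg=1 if side[0]=="+" else -1
    nom=(98,113)[ax] if kind=="tray" else (109,124)[ax]; z=36 if kind=="tray" else 2
    out=[]
    for t in np.linspace(-85,85,60):
        o=np.arange(nom+9,nom-9,-.25); p=np.zeros((len(o),2)); p[:,ax]=c[ax]+sg*o; p[:,1-ax]=c[1-ax]+t
        v=prof(d,p,z)
        s=v[:,0]-v[:,2] if kind=="tray" else v.min(1)   # blue minus red / brightness, from outside in
        th=30 if kind=="tray" else (s.min()+s.max())/2
        if s.max()-s.min()<(30 if kind=="tray" else 50): continue
        i=np.argmax(s>th)
        if i>3: out.append((t,p[i,ax]))
    out=np.array(out)
    if len(out)<12: return None
    for _ in range(4):
        k=np.polyfit(out[:,0],out[:,1],1); e=np.abs(np.polyval(k,out[:,0])-out[:,1]); out=out[e<=max(.6,2*np.median(e))]
    return round(k[1],1),round(np.degrees(np.arctan(k[0]))*(1 if ax else -1),2),len(out)
def report(d):
    for kind in("tray","mark"): print(kind,{s:edge(d,s,kind) for s in("+x","-x","+y","-y")})
def views():
    for sg in(0,np.pi):   # camera above the tray from two opposite yaws
        for y in(sg,sg-.3,sg+.3,sg-.6,sg+.6):
            Rt=R.from_euler("xyz",[np.pi,0,y]).as_matrix(); p=np.array([603,-126,0])-Rt@rel[0]; p[2]=300
            try: robot.move_ptp(list(p),[np.pi,0,y if y<3.1 else y-2*np.pi]); break
            except robot.MotionError: continue
        else: continue
        d=shot("wrist",f"v{robot.current_t():.1f}.png"); print("eye",d["eye"].round(0)); report(d)
E
python3 - <<'E'
from edge import *
w=1.57516
robot.move_ptp([602,40,190],[np.pi,0,w]); robot.move_linear([602,40,10],speed=150)
robot.move_linear([602,-0.9,10],speed=30,f_stop=40); print(robot.current_tcp_pos())
robot.move_linear([602,40,10],speed=80); robot.move_linear([602,40,190])
views(); print(robot.current_t())
E
ls pics
```

```text
[601.79235132   0.97916361   9.99180742]
eye [ 603. -126.  464.]
tray {'+x': (np.float64(701.0), np.float64(0.3), 59), '-x': (np.float64(506.1), np.float64(0.21), 60), '+y': (np.float64(-9.5), np.float64(0.13), 60), '-y': (np.float64(-234.3), np.float64(0.19), 60)}
mark {'+x': None, '-x': (np.float64(493.1), np.float64(0.18), 60), '+y': (np.float64(5.8), np.float64(0.46), 12), '-y': (np.float64(-249.6), np.float64(0.18), 60)}
eye [ 602. -127.  465.]
tray {'+x': (np.float64(701.2), np.float64(0.21), 56), '-x': (np.float64(506.3), np.float64(0.25), 60), '+y': (np.float64(-9.4), np.float64(0.16), 60), '-y': (np.float64(-234.3), np.float64(0.17), 60)}
mark {'+x': None, '-x': (np.float64(493.2), np.float64(0.23), 60), '+y': (np.float64(5.9), np.float64(0.01), 16), '-y': (np.float64(-249.6), np.float64(0.16), 60)}
92.675
brA1.png
brA2.png
brAc.png
brC1.png
brC2.png
brC_chk.png
c1.png
cmp.png
elbow1.png
elbow2.png
elbow_chk.png
flange1.png
flange2.png
flange_chk.png
handle1.png
handle2.png
handle_chk.png
m1.png
m2.png
m3.png
n1.png
n2.png
scene0.png
shaft1.png
shaft2.png
shaft_chk.png
t3.png
top0.png
top1.png
top1c.png
top2.png
top2c.png
top3.png
top4.png
tray1.png
tray2.png
v90.0.png
v92.6.png
wrist0.png
```

Both views agree that the tray is square with the outline (0.2° each) and 3.7 mm short in y and +1.5 mm off in x. I give it the final small push, slanted slightly in −x.

```bash
python3 - <<'E'
from edge import *
w=1.57516
robot.move_ptp([602.5,40,190],[np.pi,0,w]); robot.move_linear([602.5,40,10],speed=150)
robot.move_linear([602.5,1.5,10],speed=30,f_stop=40)
robot.move_linear([600.5,-4.6,10],speed=8,f_stop=40); robot.sleep(.2); p=robot.current_tcp_pos(); print(p)
robot.move_linear([p[0],40,10],speed=80); robot.move_linear([p[0],40,190])
views(); print(robot.current_t())
E
```

```text
[600.89262436  -2.8196245   10.05182792]
eye [ 603. -126.  464.]
tray {'+x': (np.float64(699.8), np.float64(0.31), 60), '-x': (np.float64(505.0), np.float64(0.25), 60), '+y': (np.float64(-13.3), np.float64(0.25), 60), '-y': (np.float64(-237.9), np.float64(0.25), 60)}
mark {'+x': (np.float64(710.8), np.float64(0.02), 12), '-x': (np.float64(493.1), np.float64(0.19), 58), '+y': None, '-y': (np.float64(-249.6), np.float64(0.2), 60)}
eye [ 602. -127.  465.]
tray {'+x': (np.float64(700.0), np.float64(0.35), 57), '-x': (np.float64(505.0), np.float64(0.29), 60), '+y': (np.float64(-13.2), np.float64(0.25), 60), '-y': (np.float64(-237.9), np.float64(0.29), 60)}
mark {'+x': None, '-x': (np.float64(493.2), np.float64(0.23), 60), '+y': (np.float64(5.5), np.float64(-0.24), 21), '-y': (np.float64(-249.7), np.float64(0.15), 60)}
104.0833
```

The tray centre is now (602.4, −125.6) and the outline's is (602.1, −125.6), with the yaws matching within 0.1°. One last look with the arm clear.

```bash
python3 - <<'E'
from h import *
robot.move_ptp([400,250,300],[np.pi,0,0]) if robot.inverse_kinematics([400,250,300],[np.pi,0,0]) is not None else None
a=shot("top")["img"]; 
d=shot("scene")["img"]
cv2.imwrite("pics/fin.png",np.vstack([cv2.resize(a[175:355,190:550],(600,300)),cv2.resize(d[130:400,180:540],(400,300)).repeat(1,0) if 0 else cv2.resize(d[120:400,180:540],(600,300))]))
E
```

```text
(no output)
```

View pics/fin.png

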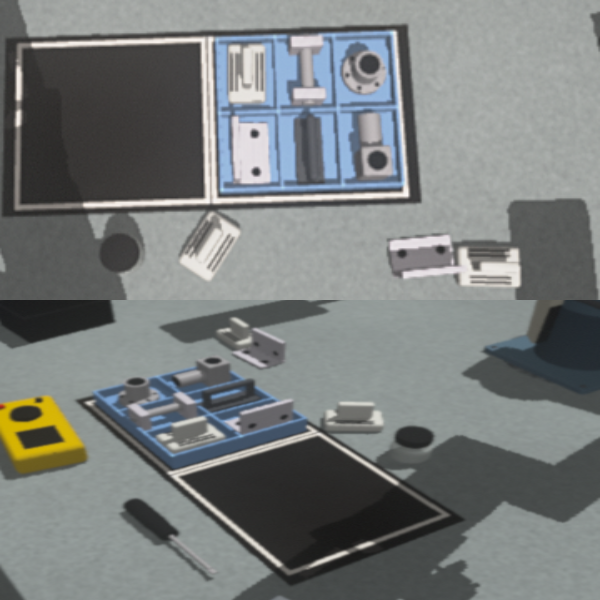

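The full tray sits inside the target outline with all six parts upright. The jar, the screwdriver and the surplus parts are on the bench, clear of the tray.

```bash
python3 -c "
from bench import robot
print(robot.hand_in())"
```

```text
the job is handed in; nothing more can be done
None
```

I handed the job in at about 106 s: the tray holds all six parts upright and sits in the other outline, centred within about 0.5 mm and square within about 0.1°; the jar and screwdriver were never touched, and since one spare bracket got knocked mid-run I used the other and left it.

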